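# Load the bench spring scale to its set mark

### The arm

A 6-joint arm with a two-finger parallel gripper is mounted at the origin on the work surface. World frame = base frame: x ahead of the robot, y to its left, z up, the work surface at z = 0. Lengths are in m, angles in rad, forces in N, time in s.
With the tool pointing down it reaches from about 0.375 to 0.825 m from the base axis. Payload 5.5 kg.
Tool frame: the origin (TCP) lies midway between the tips of the shut fingers; the grasp point (between the pads) lies 19 mm behind it; z points along the fingers, y is the line along which they close (so a half turn about z gives the same grasp; the last joint's range is limited). The gripper opens to 85 mm and grips with 20 to 120 N. Pads are 22 mm wide; open, the fingers measure 114 mm over their backs; the gripper's body (76 mm by 85 mm) begins 54 mm behind the grasp point. The pads swing forward as they close: fully open they stand 13 mm farther back than shut.
Start: joints at [1.211, 0.314, -0.047, 1.21, 0, 1.571], TCP at [0.211, 0.562, 0.231] pointing down, gripper open.
Joint ranges: [-2.67, 2.67], [-0.69, 1.73], [-1.03, 1.25], [-2.08, 2.16], [-1.42, 1.45], [-3.14, 3.14]. Speed limits (rad/s): [2.39, 2.39, 3.01, 3.14, 3.14, 3.14].

### API

Orientations are given as a unit quaternion [x, y, z, w].
In Python, from station import robot gives the robot as it stands.
- The arm moves only by the tool play_rows, never from a script. Its argument "increments" is a list of rows, each a list of 7 numbers: the shift along the tool's x, y, z in units of 25 mm (1.0 is 25 mm), then the turn, a rotation vector about the tool's x, y, z in units of 6 degrees (1.0 is 6 degrees), then the opening, from 0 (shut) to 1 (fully open). A call has 1 to 20 rows; each row shifts and turns the commanded pose from where the row before left it, along the tool's axes as they then stand; what a row does not reach is not made up. A row lasts 1/10 s, in which the tool goes at most 50 mm and 8.59 degrees, less where a joint would pass 70% of its speed; a pose out of reach is approached as far as the arm can. A call is refused whole if a number of a shift passes 1 or a number of a turn 1, either way. A call with a gripper value outside its range is refused whole. The fingers move at their own pace and stop on an object; the grip force is fixed at half the most. Time passes only in rows, so rows that do not move let the fingers close. It gives the time, the measured TCP pose, the force, the opening and the grip force at its end, in the units of the state.
- robot.get_obs(): the state, without advancing time (a new reading comes with each control period).
- robot.get_image(name): name is "scene" or "top" or "wrist"; returns the picture (400x640x3 uint8, blue, green, red); there is no depth.
- robot.calibration(name): a dict with "intrinsics" (3x3 intrinsics, pixels), "view" (4x4, takes a point from world to camera coordinates); the wrist camera has in their place "hand_eye" (4x4, takes a point from camera to tool coordinates, whose origin is the TCP and whose axes are the flange's). Camera axes: x right, y down, z forward; pixel columns grow to the right and rows downward; lengths in m; the calibration is good to about 2 mm. A picture is of the moment at which its call begins: read the wrist's pose just before it. calibration takes no time and is no camera call.
- robot.finish_job(): hands the job in; it is judged then, once.
The state is a dict: "time_s": time; "q": joint angles; "joint_velocities": joint speeds; "tau": joint torques, N m; "tcp_pos": TCP position; "tcp_rot": TCP orientation; "force": force on the tool from outside, world axes, zero at the start; "torque": the same for the moment, N m; "opening": opening from 0.0 (shut) to 1.0 (fully open); "grip_force": force on a finger pad.
Only numpy, scipy, OpenCV 4.12 (cv2) and the standard library are available. Lean on these libraries where they do the work, as an engineer would, in place of code of your own. Each camera call takes 0.05 s, during which the arm holds its last target. There are 200 camera calls.

### The job

Load the bench spring scale up to its set mark: take ring weights from the rack and slip them over the scale's spindle until the pointer has sunk to the tab clamped on the column and rests within the tab's height. Feel for the spindle with a light touch and set each weight down gently; never force the pan down towards its overload stop. Leave the weights you do not need on the rack and the other things on the bench where they are.

Things in the scene. Friction and masses are not known exactly. Their poses are not given: they have to be found in the camera images.
- scale: Spring scale, fixed: white housing 130 mm (x) by 190 mm (y), top 50 mm above the bench. Origin on the bench under the pan's nominal axis. On a coil spring rides a flat round steel pan, 100 mm across, upper face 130 mm above the bench at joint pan 0, with an upright spindle in its middle. A graduated column, 26 mm wide, top at 165 mm, stands 92 mm from the axis along +y.
- scale_axis (a point): Fixed point on the scale's nominal axis, 196 mm above the bench: height of the spindle's flat top at joint pan 0. Spindle: 12 mm diameter, 0.5 mm bevel, rising 66 mm above the pan. The pan's hub is bored off centre on a worn rod, so pan and spindle stand 4 to 5 mm off this axis, in any horizontal direction: another each time, constant during the job, not measured. Feel for it.
- pan (a joint): How far the pan has sunk (m), positive downward; within 2 mm of 0 when empty. Spring 294 N/m: a weight sinks it about 10 mm and a push of 1 N about 3.4 mm; well damped, settles in under 1 s. It moves only straight up and down. Overload stop at 0.050; beyond 0.046 it counts as forced. A weight let fall more than about 20 mm strikes it too hard.
- pointer (a point): Tip of the thin dark pointer that goes up and down with the pan along the column; 119 mm above the bench at joint pan 0, always 11 mm below the pan's upper face. It does not share the spindle's sideways offset.
- set_mark: Plain flat brass tab clamped on the column, 14 mm tall; origin at its mid height, so it spans 7 mm above to 7 mm below. Set at another height each time, 17 to 34 mm below the empty pointer: it takes two or three weights. Fixed.
- rack: Plain grey plastic bar, 36 mm (x) by 290 mm (y), 20 mm tall, fixed to the bench, with four upright locating pegs 10 mm in diameter and 8 mm tall along its y, 70 mm apart, at y = -105, -35, 35, 105 mm. Origin under its middle. The ring weights stand out 9 mm on each side of the bar, so fingers closing along the bar's x can go down beside them.
- weight1: Plain steel ring weight of 300 g, 54 mm outer diameter, 18 mm tall, with a 13.5 mm hole through its middle. Origin at the centre of its underside, z up. It starts flat on the rack over a peg, underside 20 mm above the bench, on the peg at the rack's y = -105 mm. All four are alike.
- weight2: Plain steel ring weight of 300 g, 54 mm outer diameter, 18 mm tall, with a 13.5 mm hole through its middle. Origin at the centre of its underside, z up. It starts flat on the rack over a peg, underside 20 mm above the bench, on the peg at the rack's y = -35 mm. All four are alike.
- weight3: Plain steel ring weight of 300 g, 54 mm outer diameter, 18 mm tall, with a 13.5 mm hole through its middle. Origin at the centre of its underside, z up. It starts flat on the rack over a peg, underside 20 mm above the bench, on the peg at the rack's y = 35 mm. All four are alike.
- weight4: Plain steel ring weight of 300 g, 54 mm outer diameter, 18 mm tall, with a 13.5 mm hole through its middle. Origin at the centre of its underside, z up. It starts flat on the rack over a peg, underside 20 mm above the bench, on the peg at the rack's y = 105 mm. All four are alike.
- vial: Small amber glass vial with a black cap, 32 mm across, 60 mm tall, standing beside the rack on the robot's side. A bystander; origin at the centre of its underside.
- bung: Grey rubber bung, 32 mm across, 26 mm tall, beside the rack on the far side. A bystander; origin at the centre of its underside.
- bottle: Amber bottle with black cap, 76 mm across, 170 mm tall, towards the left of the bench. A bystander; origin at the centre of its underside.
- beaker1: Clear plastic beaker, 70 mm across, 90 mm tall, at the back. A bystander; origin at the centre of its underside.
- beaker2: Clear plastic beaker, 70 mm across, 90 mm tall, at the back. A bystander; origin at the centre of its underside.
- dish: White porcelain dish, 64 mm across, 20 mm tall, on the robot's side of the scale. A bystander; origin at the centre of its underside.
- wash: White plastic bottle with a blue cap, 60 mm across, 150 mm tall, at the back. A bystander; origin at the centre of its underside.
- vial2: Small amber vial like the other, at the left of the bench. A bystander; origin at the centre of its underside.
Not all that is in view belongs to the job. Leave any green or red look-alike of the weight3 alone.

How it is judged:
By the outcome, as a careful person would: the job done as asked, in the order asked, and still so for the second after the job is handed in, with the robot touching nothing.
It also fails if it takes over 72 s, if anything falls off the work surface, if the arm or the gripper's body presses on something with over 40 N, if the wrist force passes 120 N, or if a joint passes its speed limit or range.

## Working session

There is one attempt and no reset: what is moved stays moved. The work goes in short steps, Python scripts to look and compute and a tool call to move; the robot and the scene stay as the last step left them, time stands still between calls to the robot, and variables do not carry over. Pictures are saved under pics/ and viewed, at most 10 in all, crops included, and the job is handed in when it is done.

Besides the shell and the picture viewer there is one more tool, called as a command line: name --pt "numbers of a row" for each row, then --argument value for the rest. play_rows: Moves the arm, as the interface text tells. Its arguments: {"type":"object","properties":{"increments":{"type":"array"}},"required":["increments"]}

```bash
ls; mkdir -p pics
cat > h.py <<'E'
import numpy as np, cv2
from station import robot
def ray(name,u,v):
    c=robot.calibration(name);K=np.array(c["intrinsics"]);V=np.array(c["view"])
    R,t=V[:3,:3],V[:3,3];o=-R.T@t;d=R.T@np.linalg.inv(K)@[u,v,1];return o,d
def onz(name,u,v,z):
    o,d=ray(name,u,v);return o+d*(z-o[2])/d[2]
def proj(name,p):
    c=robot.calibration(name);V=np.array(c["view"]);q=np.array(c["intrinsics"])@(V[:3,:3]@p+V[:3,3]);return q[:2]/q[2]
E
python3 - <<'E'
from h import *
print(robot.get_obs())
for n in("scene","top"):
    cv2.imwrite(f"pics/{n}0.png",robot.get_image(n)); print(n,ray(n,320,200), robot.calibration(n)["intrinsics"])
print(robot.calibration("wrist"))
E
```

```text
pics
{'time_s': 0.0, 'q': array([ 1.21099763e+00,  3.14200919e-01, -4.80941663e-02,  1.21024001e+00,
        2.02813539e-05,  1.57085296e+00]), 'joint_velocities': array([-0.00026219,  0.00039131, -0.00194728, -0.00130534,  0.00196767,
        0.00104654]), 'tau': array([ 2.20915208e-03, -5.39579988e+01,  3.39755023e+01,  1.89728412e-02,
       -1.54577680e-05,  7.47352686e-06]), 'tcp_pos': array([0.21103218, 0.56101667, 0.23044303]), 'tcp_rot': array([ 1.78958348e-01,  9.83856267e-01, -8.53546286e-04, -1.65512651e-04]), 'force': array([ 0.71075206, -0.89216395, -0.64134191]), 'torque': array([-0.02204499, -0.03430093, -0.01145395]), 'grip_force': 0.0, 'opening': 1.0005417811241322}
scene (array([1.21644147, 0.329556  , 0.89369894]), array([-0.62747657, -0.20586603, -0.75092853])) [[409.93677069   0.         319.71684858]
 [  0.         409.93677069 200.37576647]
 [  0.           0.           1.        ]]
top (array([0.49555966, 0.11325812, 1.70079804]), array([ 0.0576404 ,  0.01217448, -0.99833323])) [[496.88601799   0.         320.74685347]
 [  0.         496.88601799 205.82873346]
 [  0.           0.           1.        ]]
{'intrinsics': array([[335.20432948,   0.        , 312.2832616 ],
       [  0.        , 335.20432948, 197.64735938],
       [  0.        ,   0.        ,   1.        ]]), 'hand_eye': array([[ 1.42710745e-03, -9.47068822e-01, -3.21027428e-01,
         8.21639264e-02],
       [ 9.99998820e-01,  1.16911245e-03,  9.96412748e-04,
         8.73667868e-04],
       [-5.68354286e-04, -3.21028471e-01,  9.47069373e-01,
        -1.42397927e-01],
       [ 0.00000000e+00,  0.00000000e+00,  0.00000000e+00,
         1.00000000e+00]])}
```

View pics/scene0.png

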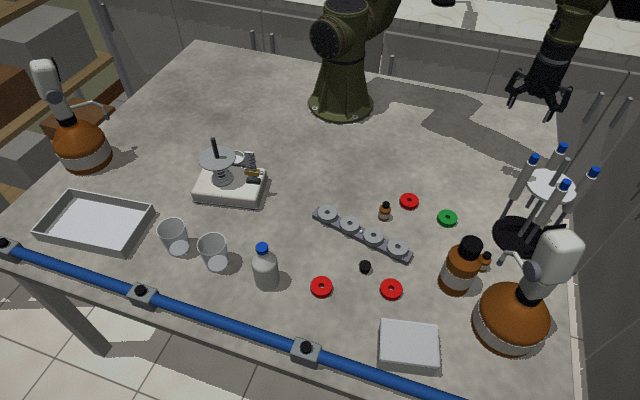

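View pics/top0.png

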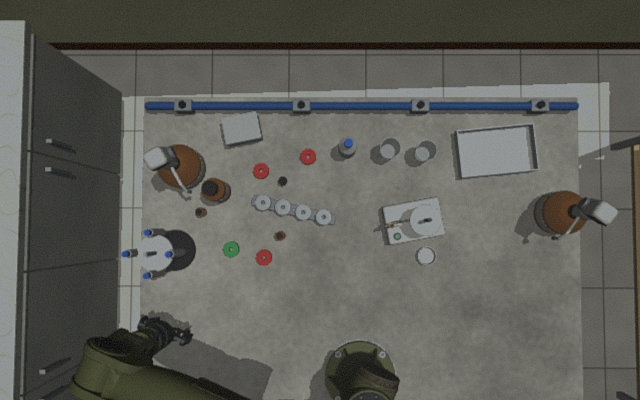

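The scene view shows the rack with four grey rings at (327,213) to (398,248), and the scale at (230,180) with its brass tab near (253,173). The top view shows the rings at (263,202) to (323,217) and the pan at (425,220). The red and green rings are look-alikes. I'll enlarge both areas in one picture.

Run:
```python
from h import *
t=cv2.imread("pics/top0.png");s=cv2.imread("pics/scene0.png")
a=cv2.resize(t[185:245,245:345],(800,480),interpolation=cv2.INTER_CUBIC)[:300]
b=cv2.resize(t[190:255,375:455],(400,325),interpolation=cv2.INTER_CUBIC)[:300]
c=cv2.resize(s[130:215,185:275],(400,378),interpolation=cv2.INTER_CUBIC)[:300]
cv2.imwrite("pics/c1.png",np.vstack([a,np.hstack([b,c])]))
g=cv2.cvtColor(t,cv2.COLOR_BGR2GRAY)
gg=cv2.resize(g[185:235,240:345],None,fx=4,fy=4,interpolation=cv2.INTER_CUBIC)
C=cv2.HoughCircles(gg,cv2.HOUGH_GRADIENT,1,50,param1=100,param2=15,minRadius=24,maxRadius=38)
for x,y,r in C[0]:
    u,v=240+(x+.5)/4-.5,185+(y+.5)/4-.5; print(u,v,r/4,onz("top",u,v,.038))
```

```text
261.25 202.5 8.725 [0.58304184 0.33067275 0.038     ]
303.25 211.75 8.05 [0.55210943 0.18959425 0.038     ]
322.5 217.0 7.0 [0.53458648 0.12509498 0.038     ]
282.5 207.25 7.225 [0.56714325 0.25923071 0.038     ]
```

View pics/c1.png

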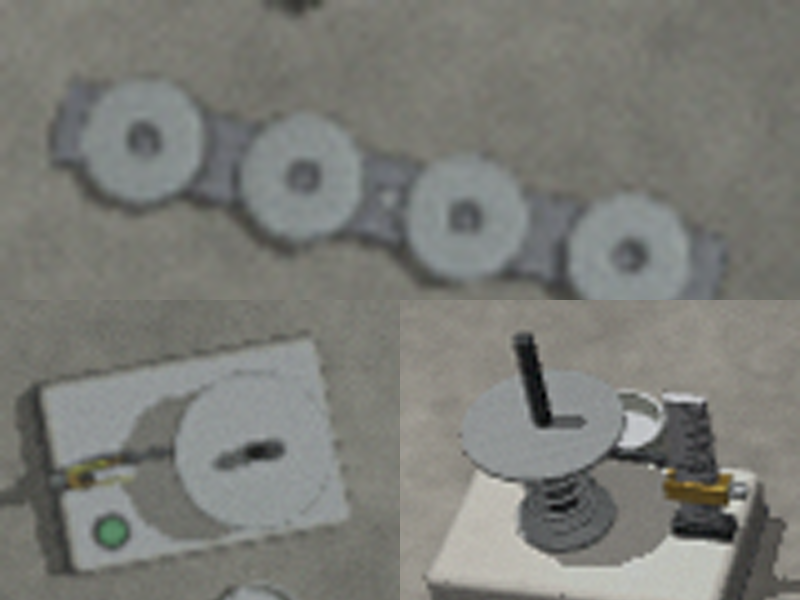

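The crop shows four plain grey rings on the rack at top-view pixels (262.7,202.1), (282.4,206.7), (302.8,211.6) and (323.2,216.6). These are the steel weights, since they sit on the grey bar; the red and green rings lie on the bench. The spindle stands on the pan near (425,220), with the column and brass tab on its left at about (393,226). I'll start with the rightmost ring, which is nearest the scale.

```bash
cat >> h.py <<'E'
from scipy.spatial.transform import Rotation as Ro
def pose():
    o=robot.get_obs();return np.array(o["tcp_pos"]),Ro.from_quat(o["tcp_rot"]).as_matrix()
def todo(p,ydir=None):
    P,R=pose();d=R.T@(np.array(p)-P)/.025
    print("P",P.round(4),"units",d.round(2))
    if ydir is not None:
        y=np.array([*ydir,0]);y/=np.linalg.norm(y);z=np.array([0,0,-1.]);T=np.stack([np.cross(y,z),y,z],1)
        print("turn units of 6deg",(np.degrees(Ro.from_matrix(R.T@T).as_rotvec())/6).round(3))
def wproj(u,v,z):
    """wrist pixel -> world on plane z"""
    P,R=pose();c=robot.calibration("wrist");H=np.array(c["hand_eye"]);d=H[:3,:3]@np.linalg.inv(c["intrinsics"])@[u,v,1]
    o=P+R@H[:3,3];d=R@d;return o+d*(z-o[2])/d[2]
def wpix(p):
    P,R=pose();c=robot.calibration("wrist");H=np.array(c["hand_eye"]);q=H[:3,:3].T@(R.T@(np.array(p)-P)-H[:3,3]);q=np.array(c["intrinsics"])@q;return q[:2]/q[2]
E
python3 - <<'E'
from h import *
px=[(262.7,202.06),(282.4,206.7),(302.8,211.6),(323.2,216.6)]
W=np.array([onz("top",u,v,.038) for u,v in px]);print(W)
d=W[0]-W[3];print(np.linalg.norm(d),d)
todo([*W[3][:2],.138],(d[1],-d[0]))
print("pan",onz("top",425.4,220,.13),[onz("top",375+(x+.5)/5-.5,190+(y+.5)/5-.5,.05).round(3) for x,y in((40,83),(310,38),(348,220),(78,270))])
E
```

```text
[[0.5845235  0.32581075 0.038     ]
 [0.56898865 0.25957506 0.038     ]
 [0.55261083 0.19110368 0.038     ]
 [0.53592745 0.1227537  0.038     ]]
0.20879113868612317 [0.04859605 0.20305705 0.        ]
P [0.2111 0.5611 0.2305] units [-18.34 -11.83   3.72]
turn units of 6deg [-1.2000e-02  1.1000e-02  1.3807e+01]
pan [ 0.52328195 -0.20008215  0.13      ] [array([ 0.57 , -0.075,  0.05 ]), array([ 0.6  , -0.254,  0.05 ]), array([ 0.48 , -0.278,  0.05 ]), array([ 0.446, -0.099,  0.05 ])]
```

play_rows --pt "-0.917 -0.59 0 0 0 0 1" --pt "-0.917 -0.59 0 0 0 0 1" --pt "-0.917 -0.59 0 0 0 0 1" --pt "-0.917 -0.59 0 0 0 0 1" --pt "-0.917 -0.59 0 0 0 0 1" --pt "-0.917 -0.59 0 0 0 0 1" --pt "-0.917 -0.59 0 0 0 0 1" --pt "-0.917 -0.59 0 0 0 0 1" --pt "-0.917 -0.59 0 0 0 0 1" --pt "-0.917 -0.59 0 0 0 0 1" --pt "-0.917 -0.59 0 0 0 0 1" --pt "-0.917 -0.59 0 0 0 0 1" --pt "-0.917 -0.59 0 0 0 0 1" --pt "-0.917 -0.59 0 0 0 0 1" --pt "-0.917 -0.59 0 0 0 0 1" --pt "-0.917 -0.59 0 0 0 0 1" --pt "-0.917 -0.59 0 0 0 0 1" --pt "-0.917 -0.59 0 0 0 0 1" --pt "-0.917 -0.59 0 0 0 0 1" --pt "-0.917 -0.59 0 0 0 0 1"

```text
time_s: 2.1
tcp_pos: [0.5368, 0.123, 0.2309]
tcp_rot: [0.179, 0.984, -0.0, -0.0]
force: [-0.4, -0.3, -0.2]
opening: 1.003
grip_force: 0.0
```

play_rows --pt "0 0 0.26 0 0 0.985 1" --pt "0 0 0.26 0 0 0.985 1" --pt "0 0 0.26 0 0 0.985 1" --pt "0 0 0.26 0 0 0.985 1" --pt "0 0 0.26 0 0 0.985 1" --pt "0 0 0.26 0 0 0.985 1" --pt "0 0 0.26 0 0 0.985 1" --pt "0 0 0.26 0 0 0.985 1" --pt "0 0 0.26 0 0 0.985 1" --pt "0 0 0.26 0 0 0.985 1" --pt "0 0 0.26 0 0 0.985 1" --pt "0 0 0.26 0 0 0.985 1" --pt "0 0 0.26 0 0 0.985 1" --pt "0 0 0.26 0 0 0.985 1" --pt "0 0 0 0 0 0 1" --pt "0 0 0 0 0 0 1"

```text
time_s: 3.7
tcp_pos: [0.5362, 0.124, 0.1401]
tcp_rot: [0.784, 0.621, -0.0, -0.0]
force: [0.5, 0.0, -0.1]
opening: 0.997
grip_force: 0.0
```

Run:
```python
from h import *
W=[.53593,.12275,.138];todo(W,(.20306,-.0486));o=robot.get_obs();print(o["time_s"],o["force"],o["q"])
im=robot.get_image("wrist");cv2.imwrite("pics/w1.png",im);print(wpix([.53593,.12275,.038]))
```

```text
P [0.5362 0.124  0.1401] units [-0.05 -0.    0.08]
turn units of 6deg [-0.007  0.004  0.041]
3.7 [ 0.54276363  0.03915423 -0.14317939] [ 2.27195343e-01  2.75675483e-01 -3.12559327e-01  9.83394891e-01
 -4.94143212e-06  2.02865009e+00]
[310.96179001 200.13748664]
```

View pics/w1.png

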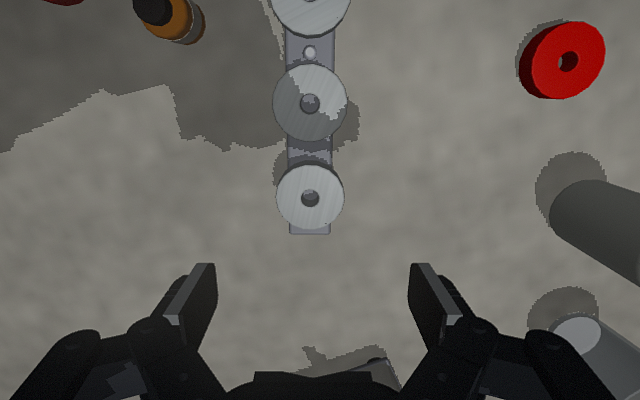

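The wrist view shows ring 1 at (310,198), within 2 px of the prediction. Ring 2 is at (310,103), and the open pads are near rows 265 to 320. I'll refine its position and descend.

```bash
cat >> h.py <<'E'
def hole(im,u,v,w=14):
    g=cv2.cvtColor(im,cv2.COLOR_BGR2GRAY);x0,y0=int(u)-w,int(v)-w;c=g[y0:y0+2*w,x0:x0+2*w]
    t,m=cv2.threshold(c,0,255,cv2.THRESH_BINARY_INV+cv2.THRESH_OTSU)
    n,l,s,ce=cv2.connectedComponentsWithStats(m);k=1+np.argmin(np.linalg.norm(ce[1:]-w,axis=1))
    return s[k][:2]+[x0,y0],s[k][2:],ce[k]+[x0,y0]
def circ(im,u,v,r0,r1,w=50):
    g=cv2.cvtColor(im,cv2.COLOR_BGR2GRAY);x0,y0=int(u)-w,int(v)-w;c=cv2.resize(g[y0:y0+2*w,x0:x0+2*w],None,fx=3,fy=3,interpolation=cv2.INTER_CUBIC)
    C=cv2.HoughCircles(c,cv2.HOUGH_GRADIENT,1,300,param1=100,param2=10,minRadius=3*r0,maxRadius=3*r1)[0][0]
    return (C[:2]+.5)/3-.5+[x0,y0],C[2]/3
E
python3 - <<'E'
from h import *
im=cv2.imread("pics/w1.png")
print(hole(im,310,198)); c,r=circ(im,310,198,28,40);print(c,r,wproj(*c,.038))
c2,r2=circ(im,310,103,28,42);print(c2,r2,wproj(*c2,.038))
p=wproj(*c,.038);todo([p[0],p[1],.022],(.20306,-.0486))
E
```

```text
(array([301, 190]), array([ 18,  17, 224], dtype=int32), array([309.82142857, 198.84821429]))
[309.5        199.16666794] 34.5 [0.53501247 0.12377909 0.038     ]
[308.83333206 102.16666794] 38.100002 [0.55115181 0.19406333 0.038     ]
P [0.5365 0.124  0.1404] units [-0.02 -0.06  4.74]
turn units of 6deg [-0.001  0.001  0.038]
```

play_rows --pt "-0.02 -0.05 0.8 0 0 0.04 1" --pt "0 0 0.85 0 0 0 1" --pt "0 0 0.85 0 0 0 1" --pt "0 0 0.85 0 0 0 1" --pt "0 0 0.85 0 0 0 1" --pt "0 0 0.65 0 0 0 1" --pt "0 0 0 0 0 0 1" --pt "0 0 0 0 0 0 0" --pt "0 0 0 0 0 0 0" --pt "0 0 0 0 0 0 0" --pt "0 0 0 0 0 0 0" --pt "0 0 0 0 0 0 0" --pt "0 0 0 0 0 0 0" --pt "0 0 0 0 0 0 0"

```text
time_s: 5.15
tcp_pos: [0.5362, 0.1242, 0.0209]
tcp_rot: [0.786, 0.619, 0.001, 0.0]
force: [-1.7, -0.7, 6.2]
opening: 0.6
grip_force: 62.1
```

play_rows --pt "0 0 -0.3 0 0 0 0" --pt "0 0 -0.5 0 0 0 0" --pt "0 0 -1 0 0 0 0" --pt "0 0 -1 0 0 0 0" --pt "0 0 -1 0 0 0 0" --pt "0 0 -1 0 0 0 0" --pt "0 0 -1 0 0 0 0" --pt "0 0 -1 0 0 0 0" --pt "0 0 -1 0 0 0 0" --pt "0 0 -1 0 0 0 0" --pt "0 0 -1 0 0 0 0" --pt "0 0 -1 0 0 0 0" --pt "0 0 -0.2 0 0 0 0"

```text
time_s: 6.45
tcp_pos: [0.5364, 0.1241, 0.2981]
tcp_rot: [0.786, 0.618, 0.003, 0.001]
force: [0.0, 0.2, -3.0]
opening: 0.604
grip_force: 63.7
```

play_rows --pt "-0.5 0.1 0 0 0 0 0" --pt "-0.9 0.18 0 0 0 0 0" --pt "-0.9 0.18 0 0 0 0 0" --pt "-0.9 0.18 0 0 0 0 0" --pt "-0.9 0.18 0 0 0 0 0" --pt "-0.9 0.18 0 0 0 0 0" --pt "-0.9 0.18 0 0 0 0 0" --pt "-0.9 0.18 0 0 0 0 0" --pt "-0.9 0.18 0 0 0 0 0" --pt "-0.9 0.18 0 0 0 0 0" --pt "-0.9 0.18 0 0 0 0 0" --pt "-0.9 0.18 0 0 0 0 0" --pt "-0.9 0.18 0 0 0 0 0" --pt "-0.9 0.18 0 0 0 0 0" --pt "-0.5 0.1 0 0 0 -0.8 0" --pt "0 0 0 0 0 -0.8 0" --pt "0 0 0 0 0 -0.8 0" --pt "0 0 0 0 0 -0.8 0" --pt "0 0 0 0 0 -0.6 0" --pt "0 0 0 0 0 0 0"

```text
time_s: 8.45
tcp_pos: [0.5209, -0.2, 0.2924]
tcp_rot: [0.648, 0.761, -0.001, -0.001]
force: [-0.3, -0.4, -3.2]
opening: 0.602
grip_force: 63.6
```

Run:
```python
from h import *
todo([.523,-.2,.296],(.986,.164));o=robot.get_obs();print(o["time_s"],o["force"],o["opening"])
im=robot.get_image("wrist");cv2.imwrite("pics/w2.png",im);print(wpix([.523,-.2,.196]))
```

```text
P [ 0.5209 -0.2     0.2924] units [-0.01  0.08 -0.14]
turn units of 6deg [-0.025 -0.01  -0.043]
8.45 [-0.26383395 -0.38643691 -3.15259546] 0.6020495141036286
[313.57564362 201.01264133]
```

View pics/w2.png

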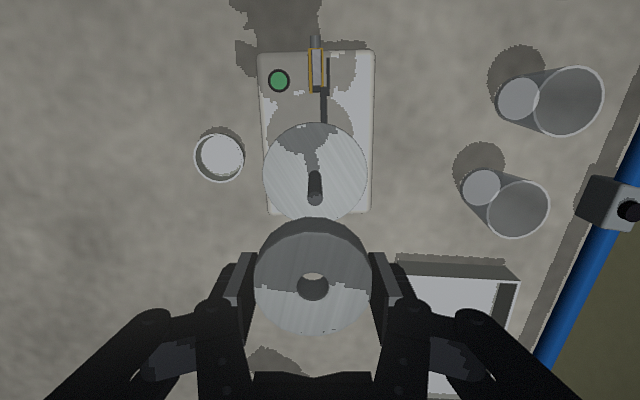

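The wrist view shows the ring held at (313,287) and the spindle's top near (315,199), which is also where it was predicted. I'll get both subpixel positions.

Run:
```python
from h import *
im=cv2.imread("pics/w2.png")
a=cv2.resize(im[165:215,285:345],(480,400),interpolation=cv2.INTER_CUBIC)
b=cv2.resize(im[265:315,282:342],(480,400),interpolation=cv2.INTER_CUBIC)
cv2.imwrite("pics/c2.png",cv2.resize(np.hstack([a,b]),(800,333)))
g=cv2.cvtColor(im,cv2.COLOR_BGR2GRAY)
for r in range(186,210,2): print(r,g[r,302:328].tolist())
```

```text
186 [160, 162, 162, 160, 165, 163, 39, 47, 51, 53, 53, 54, 54, 54, 54, 52, 53, 49, 44, 78, 153, 169, 165, 164, 162, 164]
188 [159, 160, 161, 164, 167, 162, 34, 48, 51, 52, 53, 54, 55, 51, 54, 53, 54, 52, 44, 59, 124, 172, 164, 164, 162, 163]
190 [159, 160, 160, 162, 169, 168, 34, 50, 54, 52, 54, 52, 55, 52, 53, 52, 54, 52, 47, 61, 128, 174, 166, 162, 163, 162]
192 [161, 159, 160, 162, 163, 130, 38, 50, 54, 61, 62, 63, 65, 64, 64, 62, 62, 54, 47, 46, 104, 174, 167, 164, 164, 162]
194 [162, 161, 160, 162, 164, 129, 41, 59, 64, 67, 63, 61, 60, 62, 63, 63, 68, 88, 79, 49, 92, 175, 164, 164, 165, 163]
196 [162, 161, 162, 163, 157, 87, 50, 61, 62, 60, 66, 87, 88, 84, 86, 85, 85, 87, 87, 75, 93, 179, 165, 161, 163, 164]
198 [161, 161, 162, 165, 161, 103, 77, 89, 87, 85, 84, 89, 88, 86, 87, 87, 87, 87, 88, 82, 91, 151, 167, 163, 161, 163]
200 [158, 160, 163, 163, 167, 155, 65, 85, 84, 87, 86, 86, 85, 86, 86, 86, 85, 84, 86, 78, 111, 169, 165, 165, 164, 161]
202 [160, 158, 161, 162, 165, 160, 102, 65, 83, 84, 85, 85, 86, 85, 85, 86, 83, 80, 78, 112, 168, 163, 160, 161, 165, 164]
204 [158, 160, 159, 159, 162, 164, 166, 161, 127, 62, 77, 80, 81, 81, 79, 77, 77, 113, 168, 166, 161, 161, 160, 159, 161, 164]
206 [157, 156, 158, 159, 159, 161, 163, 164, 164, 162, 163, 161, 164, 164, 164, 164, 161, 163, 165, 163, 162, 160, 161, 162, 160, 159]
208 [158, 158, 157, 159, 159, 158, 161, 162, 162, 163, 161, 161, 158, 160, 160, 161, 162, 159, 160, 162, 164, 162, 160, 160, 161, 159]
```

View pics/c2.png

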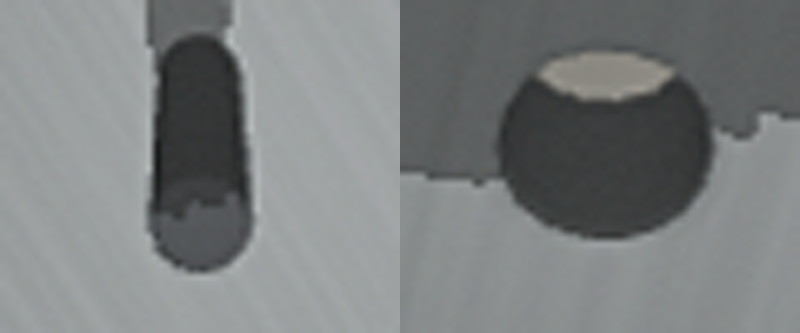

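```bash
cat >> h.py <<'E'
def intool(u,v,z):
    c=robot.calibration("wrist");H=np.array(c["hand_eye"]);d=H[:3,:3]@np.linalg.inv(c["intrinsics"])@[u,v,1]
    return H[:3,3]+d*(z-H[2,3])/d[2]
E
python3 - <<'E'
from h import *
P,R=pose();print(P,R.round(4).tolist())
print("hole",[intool(312.3,286.3,z)[:2] for z in(-.0171,-.015,-.02)], "spindle",[intool(314.7,197.9,P[2]-h)[:2] for h in (.194,.196,.198)])
print(wproj(314.7,197.9,.196))
E
```

```text
[ 0.52114857 -0.19997101  0.29268902] [[-0.1582, 0.9874, -0.0023], [0.9874, 0.1582, 0.0006], [0.001, -0.0022, -1.0]]
hole [array([0.00020637, 0.00102073]), array([-0.00118396,  0.00102367]), array([0.00212636, 0.00101668])] spindle [array([0.0013905 , 0.00289293]), array([0.00206885, 0.00287595]), array([0.00274721, 0.00285897])]
[ 0.52343664 -0.19741416  0.196     ]
```

play_rows --pt "0.1 0.05 0.5 0.02 0 -0.04 0" --pt "0 0 0.9 0 0 0 0" --pt "0 0 0.9 0 0 0 0" --pt "0 0 0.8 0 0 0 0" --pt "0 0 0.4 0 0 0 0" --pt "0 0 0 0 0 0 0" --pt "0 0 0 0 0 0 0" --pt "0 0 0 0 0 0 0"

```text
time_s: 9.3
tcp_pos: [0.5237, -0.1973, 0.2076]
tcp_rot: [0.647, 0.763, -0.0, 0.0]
force: [0.2, -0.7, -3.0]
opening: 0.598
grip_force: 63.6
```

play_rows --pt "0 0 0.1 0 0 0 0" --pt "0 0 0.1 0 0 0 0" --pt "0 0 0.1 0 0 0 0" --pt "0 0 0.1 0 0 0 0" --pt "0 0 0.1 0 0 0 0" --pt "0 0 0.1 0 0 0 0" --pt "0 0 0 0 0 0 0" --pt "0 0 0 0 0 0 0" --pt "0 0 0 0 0 0 0"

```text
time_s: 10.2
tcp_pos: [0.5228, -0.1971, 0.1916]
tcp_rot: [0.647, 0.763, -0.001, -0.001]
force: [-1.0, -0.2, -3.1]
opening: 0.602
grip_force: 63.6
```

play_rows --pt "0 0 0.1 0 0 0 0" --pt "0 0 0.1 0 0 0 0" --pt "0 0 0.1 0 0 0 0" --pt "0 0 0 0 0 0 0" --pt "0 0 0 0 0 0 0"

```text
time_s: 10.7
tcp_pos: [0.5227, -0.197, 0.1839]
tcp_rot: [0.647, 0.763, -0.001, -0.001]
force: [-0.1, -0.2, -2.3]
opening: 0.6
grip_force: 63.6
```

Run:
```python
from h import *
im=robot.get_image("wrist");s=robot.get_image("scene");o=robot.get_obs();print(o["tcp_pos"],o["force"],o["torque"],o["time_s"])
cv2.imwrite("pics/c3.png",np.hstack([cv2.resize(im[230:340,240:390],(400,293)),cv2.resize(s[120:203,190:303],(400,293),interpolation=cv2.INTER_CUBIC)]))
```

```text
[ 0.52277373 -0.19701329  0.18402121] [-1.53057572  0.04553716 -3.45652248] [-0.07585097  0.22973829 -0.00214667] 10.8
```

View pics/c3.png

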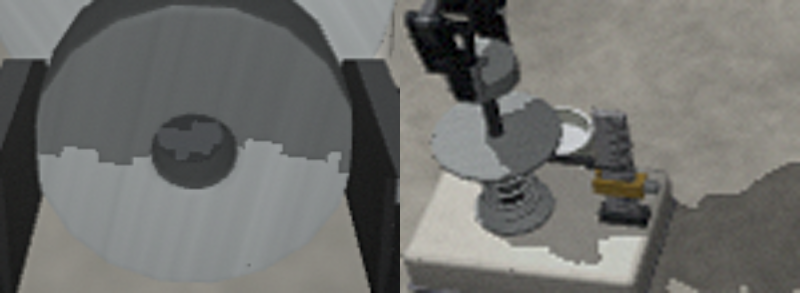

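The ring's hole shows the lighter spindle top inside it at (190,135) in the crop, and there is no push-up force, so the spindle is in the hole. I'll lower the ring.

play_rows --pt "0 0 0.2 0 0 0 0" --pt "0 0 0.2 0 0 0 0" --pt "0 0 0.2 0 0 0 0" --pt "0 0 0.2 0 0 0 0" --pt "0 0 0.2 0 0 0 0" --pt "0 0 0.2 0 0 0 0" --pt "0 0 0 0 0 0 0" --pt "0 0 0 0 0 0 0"

```text
time_s: 11.6
tcp_pos: [0.5226, -0.1969, 0.1538]
tcp_rot: [0.646, 0.763, -0.001, -0.001]
force: [-2.2, -0.6, -3.5]
opening: 0.601
grip_force: 63.6
```

play_rows --pt "0 0 0.2 0 0 0 0" --pt "0 0 0.2 0 0 0 0" --pt "0 0 0.1 0 0 0 0" --pt "0 0 0.1 0 0 0 0" --pt "0 0 0 0 0 0 0" --pt "0 0 0 0 0 0 0"

```text
time_s: 12.2
tcp_pos: [0.5227, -0.197, 0.139]
tcp_rot: [0.646, 0.763, -0.001, -0.001]
force: [-2.0, -0.8, -2.0]
opening: 0.6
grip_force: 63.7
```

play_rows --pt "0 -0.02 0.1 0 0 0 0" --pt "0 0 0.1 0 0 0 0" --pt "0 0 0.05 0 0 0 0" --pt "0 0 0 0 0 0 0" --pt "0 0 0 0 0 0 0" --pt "0 0 0 0 0 0 0"

```text
time_s: 12.8
tcp_pos: [0.5224, -0.197, 0.1328]
tcp_rot: [0.646, 0.763, -0.001, -0.001]
force: [1.2, 0.7, -3.2]
opening: 0.6
grip_force: 63.6
```

play_rows --pt "0 0 0.06 0 0 0 0" --pt "0 0 0.06 0 0 0 0" --pt "0 0 0 0 0 0 0" --pt "0 0 0 0 0 0 0" --pt "0 0 0 0 0 0 0"

```text
time_s: 13.3
tcp_pos: [0.5223, -0.1972, 0.1298]
tcp_rot: [0.646, 0.763, -0.001, -0.001]
force: [0.3, -0.2, -2.9]
opening: 0.597
grip_force: 63.6
```

play_rows --pt "0 0 0 0 0 0 0.7" --pt "0 0 0 0 0 0 0.8" --pt "0 0 0 0 0 0 0.9" --pt "0 0 0 0 0 0 0.9" --pt "0 0 -0.2 0 0 0 0.9" --pt "0 0 -0.5 0 0 0 0.9" --pt "0 0 -1 0 0 0 0.9" --pt "0 0 -1 0 0 0 0.9" --pt "0 0 -1 0 0 0 0.9" --pt "0 0 -1 0 0 0 0.9" --pt "0 0 0 0 0 0 1"

```text
time_s: 14.4
tcp_pos: [0.5248, -0.1979, 0.2523]
tcp_rot: [0.646, 0.763, 0.0, 0.003]
force: [1.5, 0.4, 0.2]
opening: 0.996
grip_force: 0.0
```

Run:
```python
from h import *
s=robot.get_image("scene");cv2.imwrite("pics/s2.png",s)
todo([.5513,.1919,.10],(.9725,-.2327))
```

```text
P [ 0.524  -0.1976  0.2502] units [15.21  3.62  5.98]
turn units of 6deg [0.024 0.019 3.817]
```

play_rows --pt "0.95 0.226 0 0 0 0 1" --pt "0.95 0.226 0 0 0 0 1" --pt "0.95 0.226 0 0 0 0 1" --pt "0.95 0.226 0 0 0 0 1" --pt "0.95 0.226 0 0 0 0 1" --pt "0.95 0.226 0 0 0 0 1" --pt "0.95 0.226 0 0 0 0 1" --pt "0.95 0.226 0 0 0 0 1" --pt "0.95 0.226 0 0 0 0 1" --pt "0.95 0.226 0 0 0 0 1" --pt "0.95 0.226 0 0 0 0 1" --pt "0.95 0.226 0 0 0 0 1" --pt "0.95 0.226 0 0 0 0 1" --pt "0.95 0.226 0 0 0 0 1" --pt "0.95 0.226 0 0 0 0 1" --pt "0.95 0.226 0 0 0 0 1"

```text
time_s: 16.05
tcp_pos: [0.5488, 0.1934, 0.2463]
tcp_rot: [0.646, 0.763, -0.001, -0.001]
force: [-0.1, 0.1, -0.9]
opening: 0.999
grip_force: 0.0
```

play_rows --pt "0 0 0 0.01 0.01 0.95 1" --pt "0 0 0.75 0.01 0.01 0.95 1" --pt "0 0 0.75 0 0 0.95 1" --pt "0 0 0.75 0 0 0.95 1" --pt "0 0 0.75 0 0 0 1" --pt "0 0 0.75 0 0 0 1" --pt "0 0 0.65 0 0 0 1" --pt "0 0 0 0 0 0 1"

```text
time_s: 16.85
tcp_pos: [0.5465, 0.1919, 0.1341]
tcp_rot: [0.785, 0.62, -0.004, -0.003]
force: [-0.4, 1.1, -0.2]
opening: 1.002
grip_force: 0.0
```

Run:
```python
from h import *
im=robot.get_image("wrist");p=wpix([.5513,.1919,.038]);print(p)
c,r=circ(im,*p,35,60,70);print(c,r);q=wproj(*c,.038);print(q);todo([q[0],q[1],.021],(.9725,-.2327));print(robot.get_obs()["time_s"])
s=cv2.imread("pics/s2.png")
cv2.imwrite("pics/c4.png",np.hstack([cv2.resize(im[100:300,200:420],(400,364)),cv2.resize(s[130:215,185:278],(400,364),interpolation=cv2.INTER_CUBIC)]))
```

```text
[317.32863238 199.56995126]
[317.5        199.16666412] 35.2
[0.55149897 0.19218534 0.038     ]
P [0.5474 0.1922 0.1356] units [0.04 0.19 4.58]
turn units of 6deg [-0.072  0.013  0.017]
16.9
```

View pics/c4.png

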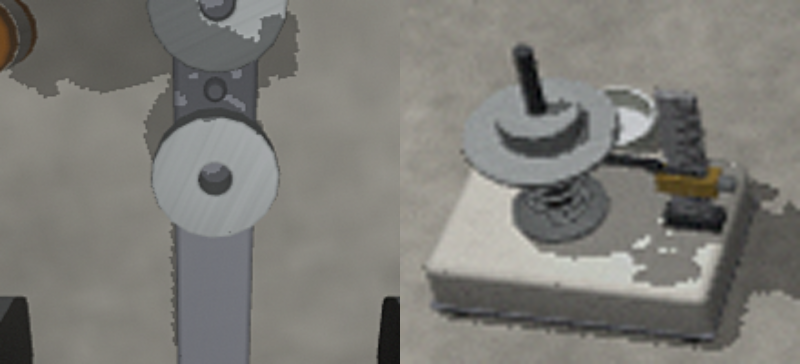

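The left crop shows ring 2 centred as expected, at (317.5,199) in the full image. On the right, the first ring sits flat on the pan, and the pointer is still above the tab. I'll grasp ring 2.

play_rows --pt "0.04 0.16 0.5 -0.07 0 0.02 1" --pt "0 0 0.85 0 0 0 1" --pt "0 0 0.85 0 0 0 1" --pt "0 0 0.85 0 0 0 1" --pt "0 0 0.85 0 0 0 1" --pt "0 0 0.65 0 0 0 1" --pt "0 0 0 0 0 0 1" --pt "0 0 0 0 0 0 0" --pt "0 0 0 0 0 0 0" --pt "0 0 0 0 0 0 0" --pt "0 0 0 0 0 0 0" --pt "0 0 0 0 0 0 0" --pt "0 0 0 0 0 0 0" --pt "0 0 0 0 0 0 0"

```text
time_s: 18.3
tcp_pos: [0.5542, 0.1933, 0.0255]
tcp_rot: [0.785, 0.619, 0.002, 0.001]
force: [-3.7, 0.4, 7.9]
opening: 0.593
grip_force: 61.6
```

play_rows --pt "0 0 -0.3 0 0 0 0" --pt "0 0 -0.5 0 0 0 0" --pt "0 0 -0.9 0 0 0 0" --pt "0 0 -0.9 0 0 0 0" --pt "0 0 -0.9 0 0 0 0" --pt "0 0 -0.9 0 0 0 0" --pt "0 0 -0.9 0 0 0 0" --pt "0 0 -0.9 0 0 0 0" --pt "0 0 -0.9 0 0 0 0" --pt "0 0 -0.9 0 0 0 0" --pt "0 0 -0.3 0 0 -0.95 0" --pt "0 0 0 0 0 -0.95 0" --pt "0 0 0 0 0 -0.95 0" --pt "0 0 0 0 0 -0.95 0" --pt "0 0 0 0 0 0 0" --pt "0 0 0 0 0 0 0"

```text
time_s: 19.9
tcp_pos: [0.5526, 0.1928, 0.2315]
tcp_rot: [0.648, 0.761, 0.001, 0.001]
force: [-0.6, -0.4, -3.1]
opening: 0.593
grip_force: 63.5
```

Run:
```python
from h import *
todo([.5223,-.1972,.23],(.986,.164));o=robot.get_obs();print(o["time_s"],o["force"],o["opening"])
im=robot.get_image("wrist");cv2.imwrite("pics/w3.png",im);print(hole(im,312,287,28))
print(hole(cv2.imread("pics/w2.png"),312,287,28))
for f in("w2","w3"):print(circ(cv2.imread(f"pics/{f}.png"),312,287,12,22,30))
```

```text
P [0.5526 0.1928 0.2315] units [-15.2   -3.69   0.05]
turn units of 6deg [ 0.031  0.005 -0.042]
19.9 [-0.57113411 -0.38058371 -3.07927364] 0.5931216716795312
(array([284, 259]), array([  56,   37, 1449], dtype=int32), array([310.39820566, 273.73567978]))
(array([284, 259]), array([  56,   42, 1859], dtype=int32), array([310.4965035 , 276.57988166]))
(array([312.5       , 282.83333397]), np.float32(17.733334))
(array([312.5       , 279.16666603]), np.float32(16.533333))
```

Run:
```python
from h import *
for f in("w2","w3"):
    g=cv2.cvtColor(cv2.imread(f"pics/{f}.png"),cv2.COLOR_BGR2GRAY)
    for r in range(264,304,4): print(r,g[r,290:336].tolist())
    for t in(68,74,80):
        m=(g[262:306,286:340]<t).astype(np.uint8);n,l,s,c=cv2.connectedComponentsWithStats(m);k=1+np.argmax(s[1:,4]);print(t,s[k][:2]+[286,262],s[k][2:])
```

```text
264 [95, 94, 95, 93, 95, 96, 96, 98, 97, 97, 97, 95, 96, 95, 92, 94, 96, 97, 97, 98, 97, 95, 97, 97, 96, 94, 96, 96, 96, 96, 95, 96, 94, 95, 96, 95, 96, 98, 96, 96, 95, 95, 93, 95, 94, 95]
268 [93, 95, 92, 94, 97, 96, 98, 96, 96, 97, 98, 95, 94, 93, 96, 95, 96, 97, 96, 94, 96, 93, 96, 96, 95, 95, 95, 97, 96, 96, 94, 93, 94, 95, 96, 96, 96, 97, 95, 95, 95, 94, 93, 94, 95, 95]
272 [94, 92, 92, 97, 96, 96, 96, 95, 96, 96, 96, 95, 93, 95, 91, 92, 90, 88, 86, 87, 95, 94, 95, 93, 82, 83, 84, 86, 89, 90, 92, 94, 95, 96, 96, 97, 97, 95, 95, 93, 93, 93, 94, 93, 96, 96]
276 [91, 93, 97, 96, 96, 95, 96, 96, 94, 94, 89, 73, 87, 129, 146, 140, 136, 136, 136, 136, 135, 136, 135, 136, 136, 137, 136, 138, 138, 139, 143, 145, 118, 77, 87, 98, 93, 95, 95, 93, 94, 94, 93, 95, 96, 93]
280 [91, 96, 97, 95, 95, 95, 96, 94, 70, 51, 53, 56, 58, 57, 59, 58, 55, 56, 58, 67, 66, 64, 64, 67, 74, 65, 60, 55, 54, 54, 55, 57, 58, 57, 56, 52, 55, 81, 94, 93, 93, 95, 95, 95, 94, 93]
284 [94, 94, 96, 95, 96, 98, 91, 51, 53, 56, 57, 57, 59, 58, 59, 58, 61, 61, 62, 59, 61, 62, 62, 60, 61, 60, 60, 60, 61, 61, 58, 59, 58
[... 2454 characters left out ...]
 82, 67, 69, 69, 65, 64, 65, 63, 65, 68, 65, 67, 63, 64, 64, 65, 65, 68, 66, 65, 75, 114, 144, 144, 144, 147, 149, 147, 147, 146, 147, 146, 146, 148]
296 [147, 145, 146, 146, 148, 149, 150, 150, 147, 148, 147, 147, 149, 147, 148, 150, 151, 152, 152, 150, 152, 148, 138, 156, 156, 157, 155, 152, 150, 149, 145, 145, 147, 147, 148, 149, 149, 146, 146, 146, 146, 145, 148, 146, 148, 150]
300 [145, 146, 147, 148, 148, 149, 148, 146, 148, 146, 146, 148, 149, 148, 148, 149, 148, 147, 145, 147, 148, 149, 151, 153, 151, 147, 147, 147, 147, 147, 147, 145, 148, 149, 147, 145, 146, 146, 147, 144, 146, 146, 148, 151, 152, 150]
68 [297 272] [ 31  24 506]
74 [297 272] [ 31  24 543]
80 [297 272] [ 31  24 547]
```

Run:
```python
from h import *
print(intool(312.3,286.3,-.0171),intool(312.4,281.9,-.0125))
s=[cv2.imread(f"pics/{n}.png") for n in("scene0","s2")]
# scale axes for pointer/tab estimate
y=np.array([-.165,.986,0]);a=np.array([.5223,-.1972,0])+.092*y
print([proj("scene",a+[0,0,h]).round(1) for h in(.165,.119,.109,.099,.089,.075)])
```

```text
[ 0.00020882  0.00102074 -0.0171    ] [-0.00055565  0.0010686  -0.0125    ]
[array([247.5, 150.8]), array([249.6, 163.5]), array([250. , 166.2]), array([250.5, 168.8]), array([250.9, 171.3]), array([251.5, 174.9])]
```

play_rows --pt "-0.5 -0.12 0 0.03 0 -0.04 0" --pt "-0.9 -0.22 0 0 0 0 0" --pt "-0.9 -0.22 0 0 0 0 0" --pt "-0.9 -0.22 0 0 0 0 0" --pt "-0.9 -0.22 0 0 0 0 0" --pt "-0.9 -0.22 0 0 0 0 0" --pt "-0.9 -0.22 0 0 0 0 0" --pt "-0.9 -0.22 0 0 0 0 0" --pt "-0.9 -0.22 0 0 0 0 0" --pt "-0.9 -0.22 0 0 0 0 0" --pt "-0.9 -0.22 0 0 0 0 0" --pt "-0.9 -0.22 0 0 0 0 0" --pt "-0.9 -0.22 0 0 0 0 0" --pt "-0.9 -0.22 0 0 0 0 0" --pt "-0.9 -0.22 0 0 0 0 0" --pt "-0.9 -0.22 0 0 0 0 0" --pt "-0.9 -0.22 0 0 0 0 0" --pt "-0.27 -0.07 0 0 0 0 0" --pt "0 0 0 0 0 0 0" --pt "0 0 0 0 0 0 0"

```text
time_s: 21.95
tcp_pos: [0.5239, -0.1963, 0.231]
tcp_rot: [0.646, 0.763, -0.0, -0.0]
force: [0.1, -0.1, -3.1]
opening: 0.598
grip_force: 63.4
```

Run:
```python
from h import *
todo([.5222,-.1965,.192],(.986,.164))
```

```text
P [ 0.5239 -0.1963  0.231 ] units [ 0.   -0.07  1.56]
turn units of 6deg [-0.005 -0.001  0.015]
```

play_rows --pt "0 -0.06 0.5 0 0 0.015 0" --pt "0 0 0.5 0 0 0 0" --pt "0 0 0.2 0 0 0 0" --pt "0 0 0 0 0 0 0" --pt "0 0 0 0 0 0 0" --pt "0 0 0 0 0 0 0"

```text
time_s: 22.55
tcp_pos: [0.523, -0.1969, 0.2014]
tcp_rot: [0.646, 0.763, -0.0, 0.0]
force: [0.7, -0.2, -2.6]
opening: 0.596
grip_force: 63.4
```

play_rows --pt "0 0 0.1 0 0 0 0" --pt "0 0 0.1 0 0 0 0" --pt "0 0 0.1 0 0 0 0" --pt "0 0 0.1 0 0 0 0" --pt "0 0 0.1 0 0 0 0" --pt "0 0 0.1 0 0 0 0" --pt "0 0 0 0 0 0 0" --pt "0 0 0 0 0 0 0" --pt "0 0 0 0 0 0 0"

```text
time_s: 23.45
tcp_pos: [0.5228, -0.1969, 0.1862]
tcp_rot: [0.646, 0.763, -0.0, 0.0]
force: [-0.8, -0.2, -3.2]
opening: 0.598
grip_force: 63.4
```

play_rows --pt "0 0 0.1 0 0 0 0" --pt "0 0 0.1 0 0 0 0" --pt "0 0 0.1 0 0 0 0" --pt "0 0 0 0 0 0 0" --pt "0 0 0 0 0 0 0"

```text
time_s: 23.95
tcp_pos: [0.5226, -0.1968, 0.1784]
tcp_rot: [0.646, 0.763, -0.0, -0.0]
force: [0.3, 0.5, -2.8]
opening: 0.595
grip_force: 63.4
```

play_rows --pt "0 0 0.2 0 0 0 0" --pt "0 0 0.2 0 0 0 0" --pt "0 0 0.2 0 0 0 0" --pt "0 0 0.2 0 0 0 0" --pt "0 0 0.2 0 0 0 0" --pt "0 0 0.15 0 0 0 0" --pt "0 0 0.1 0 0 0 0" --pt "0 0 0 0 0 0 0" --pt "0 0 0 0 0 0 0" --pt "0 0 0 0 0 0 0"

```text
time_s: 24.95
tcp_pos: [0.5229, -0.197, 0.1476]
tcp_rot: [0.646, 0.763, -0.0, 0.0]
force: [-0.4, -0.4, -3.2]
opening: 0.594
grip_force: 63.4
```

play_rows --pt "0 0 0.1 0 0 0 0" --pt "0 0 0.1 0 0 0 0" --pt "0 0 0 0 0 0 0" --pt "0 0 0 0 0 0 0" --pt "0 0 0 0 0 0 0" --pt "0 0 0 0 0 0 0"

```text
time_s: 25.55
tcp_pos: [0.5227, -0.1969, 0.1424]
tcp_rot: [0.646, 0.763, -0.0, 0.0]
force: [0.2, 0.3, -2.3]
opening: 0.593
grip_force: 63.5
```

play_rows --pt "0 0 0.1 0 0 0 0" --pt "0 0 0.1 0 0 0 0" --pt "0 0 0 0 0 0 0" --pt "0 0 0 0 0 0 0" --pt "0 0 0 0 0 0 0" --pt "0 0 0 0 0 0 0.7" --pt "0 0 0 0 0 0 0.8" --pt "0 0 0 0 0 0 0.9" --pt "0 0 0 0 0 0 0.9" --pt "0 0 -0.2 0 0 0 0.9" --pt "0 0 -0.5 0 0 0 0.9" --pt "0 0 -1 0 0 0 0.9" --pt "0 0 -1 0 0 0 0.9" --pt "0 0 -1 0 0 0 0.9" --pt "0 0 -0.8 0 0 0 0.9" --pt "0 0 0 0 0 0 1" --pt "0 0 0 0 0 0 1"

```text
time_s: 27.25
tcp_pos: [0.5231, -0.197, 0.2506]
tcp_rot: [0.646, 0.763, -0.0, 0.001]
force: [-0.9, -0.3, -0.7]
opening: 1.001
grip_force: 0.0
```

Run:
```python
from h import *
s=robot.get_image("scene");cv2.imwrite("pics/s3.png",s)
im=[cv2.imread(f"pics/{n}.png")[140:200,222:278] for n in("scene0","s2","s3")]
cv2.imwrite("pics/c5.png",np.hstack([cv2.resize(i,(266,285),interpolation=cv2.INTER_CUBIC) for i in im]))
todo([.568,.260,.14],(.9725,-.2327))
```

```text
P [ 0.5225 -0.1967  0.2496] units [17.72  4.8   4.37]
turn units of 6deg [-0.004  0.005  3.822]
```

View pics/c5.png

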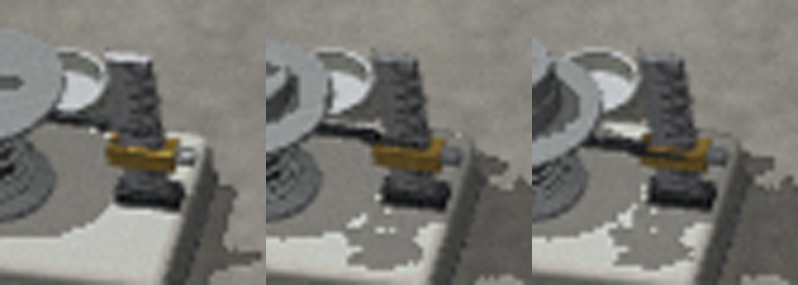

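The third panel shows the pointer crossing the brass tab after two weights. Parallax matters here, so I'll look at the pointer and tab from above with the wrist camera and compare numerically.

Run:
```python
from h import *
im=robot.get_image("wrist");cv2.imwrite("pics/w4.png",im)
y=np.array([-.165,.986,0]);a=np.array([.5223,-.1972,0])+.092*y
u,v=wpix(a+[0,0,.1]).round().astype(int);print(u,v,robot.get_obs()["tcp_pos"])
u0,v0=max(u-55,0),max(v-60,0);print(u0,v0)
s3=cv2.imread("pics/s3.png")
A=cv2.resize(im[v0:v0+120,u0:u0+110],(400,436),interpolation=cv2.INTER_CUBIC)
B=cv2.resize(s3[145:189,235:275],(396,436),interpolation=cv2.INTER_NEAREST)
cv2.imwrite("pics/c6.png",np.hstack([A,B]))
for n in("scene0","s2","s3"):
    h=cv2.cvtColor(cv2.imread(f"pics/{n}.png"),cv2.COLOR_BGR2HSV)[140:200,225:278]
    m=((h[...,0]>12)&(h[...,0]<28)&(h[...,1]>110)&(h[...,2]>60));ys,xs=np.nonzero(m);print(n)
    for c in sorted(set(xs)): print(c+225,ys[xs==c].min()+140,ys[xs==c].max()+140,end=" | ")
```

```text
311 74 [ 0.52217279 -0.19663188  0.2490529 ]
256 14
scene0
245 171 173 | 246 168 174 | 247 171 174 | 248 171 174 | 249 171 174 | 250 171 174 | 251 171 175 | 252 171 175 | 253 172 175 | 254 172 175 | 255 172 175 | 256 171 175 | 257 169 175 | 258 169 175 | s2
245 170 173 | 246 170 174 | 247 171 174 | 248 171 174 | 249 171 174 | 250 171 174 | 251 171 175 | 252 171 174 | 253 172 175 | 254 172 175 | 255 172 175 | 256 171 175 | 257 169 175 | 258 169 175 | s3
245 173 173 | 246 168 174 | 247 171 174 | 248 171 174 | 249 171 174 | 250 171 174 | 251 171 174 | 252 171 174 | 253 174 175 | 254 172 175 | 255 172 175 | 256 171 175 | 257 169 175 | 258 169 175 |
```

View pics/c6.png

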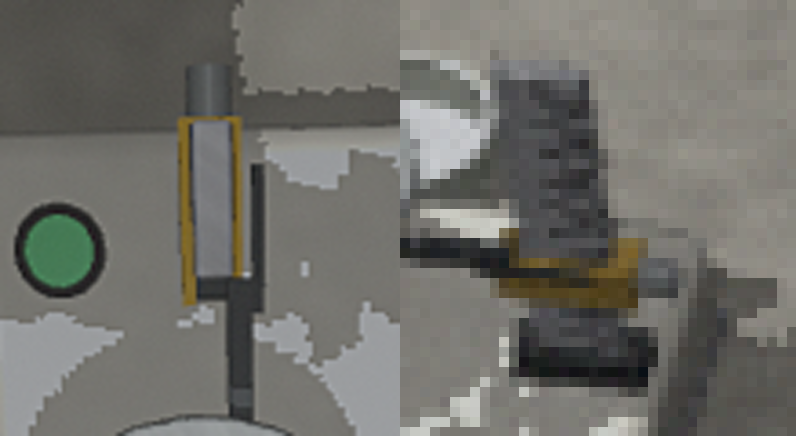

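Run:
```python
from h import *
f=lambda cx,cy:(256+cx/3.64,14+cy/3.64)
T1=wproj(*f(241,125),.10);T2=wproj(*f(243,270),.10);tip=wproj(*f(257,165),.099);B=wproj(*f(257,300),.099)
print(T1,T2,tip,B)
for z in(.085,.09,.095,.1,.105): print(z,"tab",proj("scene",[*T2[:2],z]).round(2),proj("scene",[*T1[:2],z]).round(2),"ptr",proj("scene",[*tip[:2],z]).round(2),proj("scene",[*B[:2],z]).round(2))
for n in("s2","s3"):
  s=cv2.imread(f"pics/{n}.png")
  for u in(245,247,249,251,252,253,255): print(n,u,[(r,*s[r,u].tolist()) for r in range(166,178)])
```

```text
[ 0.51252253 -0.08641916  0.1       ] [ 0.51826838 -0.116084    0.1       ] [ 0.51746499 -0.0937555   0.099     ] [ 0.52261932 -0.12200136  0.099     ]
0.085 tab [246.19 174.24] [256.84 175.37] ptr [253.66 175.95] [243.56 174.79]
0.09 tab [245.96 172.96] [256.65 174.09] ptr [253.46 174.67] [243.33 173.51]
0.095 tab [245.73 171.67] [256.45 172.81] ptr [253.26 173.38] [243.09 172.22]
0.1 tab [245.5  170.38] [256.26 171.51] ptr [253.05 172.08] [242.85 170.93]
0.105 tab [245.27 169.07] [256.06 170.21] ptr [252.84 170.78] [242.61 169.62]
s2 245 [(166, 144, 153, 156), (167, 106, 106, 104), (168, 17, 11, 12), (169, 22, 24, 23), (170, 34, 58, 67), (171, 32, 77, 97), (172, 31, 66, 81), (173, 38, 70, 82), (174, 55, 79, 89), (175, 126, 130, 133), (176, 117, 123, 121), (177, 118, 126, 123)]
s2 247 [(166, 79, 76, 75), (167, 97, 91, 92), (168, 73, 76, 75), (169, 48, 43, 44), (170, 49, 59, 61), (171, 41, 91, 113), (172, 30, 68, 81), (173, 35, 70, 85), (174, 38, 68, 84), (175, 91, 103, 107), (176, 120, 127, 127), (177, 52, 53, 53)]
s2 249 [(166, 79, 80, 79), (167, 87, 86, 83), (168, 81, 79, 79), (16
[... 2091 characters left out ...]
(166, 60, 58, 57), (167, 67, 65, 64), (168, 65, 63, 61), (169, 82, 78, 80), (170, 65, 66, 68), (171, 43, 71, 81), (172, 49, 58, 60), (173, 29, 41, 46), (174, 32, 72, 86), (175, 49, 73, 82), (176, 63, 59, 60), (177, 81, 79, 81)]
s3 253 [(166, 60, 59, 61), (167, 51, 48, 51), (168, 64, 62, 61), (169, 83, 81, 82), (170, 64, 60, 61), (171, 51, 64, 73), (172, 43, 63, 74), (173, 34, 42, 44), (174, 33, 70, 87), (175, 34, 67, 80), (176, 51, 49, 48), (177, 70, 67, 65)]
s3 255 [(166, 47, 47, 46), (167, 65, 65, 62), (168, 56, 53, 53), (169, 81, 78, 76), (170, 49, 44, 47), (171, 47, 62, 67), (172, 38, 87, 109), (173, 33, 62, 79), (174, 23, 63, 79), (175, 38, 71, 86), (176, 50, 52, 53), (177, 69, 64, 64)]
```

Ray-cast heights put the tab's centre at about 90 mm, spanning 83 to 97 mm. The pointer is at about 97 to 100 mm, so it sits at or above the tab's top edge. The tab is therefore about 29 mm below the empty pointer, and a third weight should bring the pointer to about 88 mm. I'll fetch ring 3.

play_rows --pt "0.94 0.253 0 0 0 0 1" --pt "0.94 0.253 0 0 0 0 1" --pt "0.94 0.253 0 0 0 0 1" --pt "0.94 0.253 0 0 0 0 1" --pt "0.94 0.253 0 0 0 0 1" --pt "0.94 0.253 0 0 0 0 1" --pt "0.94 0.253 0 0 0 0 1" --pt "0.94 0.253 0 0 0 0 1" --pt "0.94 0.253 0 0 0 0 1" --pt "0.94 0.253 0 0 0 0 1" --pt "0.94 0.253 0 0 0 0 1" --pt "0.94 0.253 0 0 0 0 1" --pt "0.94 0.253 0 0 0 0 1" --pt "0.94 0.253 0 0 0 0 1" --pt "0.94 0.253 0 0 0 0 1" --pt "0.94 0.253 0 0 0 0 1" --pt "0.94 0.253 0 0 0 0 1" --pt "0.94 0.253 0 0 0 0 1" --pt "0.8 0.24 0 0 0 0 1"

```text
time_s: 29.25
tcp_pos: [0.5673, 0.2609, 0.2482]
tcp_rot: [0.646, 0.763, -0.001, -0.0]
force: [0.2, -0.9, 0.1]
opening: 1.001
grip_force: 0.0
```

play_rows --pt "0 0 0 0 0 0.95 1" --pt "0 0 0.7 0 0 0.95 1" --pt "0 0 0.7 0 0 0.95 1" --pt "0 0 0.7 0 0 0.97 1" --pt "0 0 0.7 0 0 0 1" --pt "0 0 0.7 0 0 0 1" --pt "0 0 0.5 0 0 0 1" --pt "0 0 0 0 0 0 1" --pt "0 0 0 0 0 0 1"

```text
time_s: 30.15
tcp_pos: [0.5679, 0.2598, 0.1495]
tcp_rot: [0.785, 0.619, -0.001, 0.0]
force: [0.6, -0.3, 0.8]
opening: 0.996
grip_force: 0.0
```

Run:
```python
from h import *
im=robot.get_image("wrist");cv2.imwrite("pics/w5.png",im);p=wpix([.5678,.2603,.038]);print(p)
c,r=circ(im,*p,30,42,60);print(c,r,hole(im,*p));q=wproj(*c,.038);print(q);todo([q[0],q[1],.021],(.9725,-.2327));print(robot.get_obs()["time_s"])
```

```text
[310.54707962 194.29809759]
[310.5        193.16666794] 33.3 (array([302, 186]), array([ 18,  15, 199], dtype=int32), array([310.77889447, 193.67336683]))
[0.56798458 0.26123261 0.038     ]
P [0.5683 0.26   0.1502] units [ 0.05 -0.03  5.17]
turn units of 6deg [0.004 0.002 0.002]
30.2
```

play_rows --pt "0.04 -0.03 0.5 0 0 0 1" --pt "0 0 0.8 0 0 0 1" --pt "0 0 0.8 0 0 0 1" --pt "0 0 0.8 0 0 0 1" --pt "0 0 0.8 0 0 0 1" --pt "0 0 0.8 0 0 0 1" --pt "0 0 0.65 0 0 0 1" --pt "0 0 0 0 0 0 1" --pt "0 0 0 0 0 0 0" --pt "0 0 0 0 0 0 0" --pt "0 0 0 0 0 0 0" --pt "0 0 0 0 0 0 0" --pt "0 0 0 0 0 0 0" --pt "0 0 0 0 0 0 0" --pt "0 0 0 0 0 0 0"

```text
time_s: 31.7
tcp_pos: [0.5685, 0.2615, 0.0228]
tcp_rot: [0.785, 0.619, 0.001, 0.0]
force: [-1.9, -0.0, 5.1]
opening: 0.606
grip_force: 61.8
```

play_rows --pt "0 0 -0.3 0 0 0 0" --pt "0 0 -0.5 0 0 0 0" --pt "0 0 -0.9 0 0 0 0" --pt "0 0 -0.9 0 0 0 0" --pt "0 0 -0.9 0 0 0 0" --pt "0 0 -0.9 0 0 0 0" --pt "0 0 -0.9 0 0 0 0" --pt "0 0 -0.9 0 0 0 0" --pt "0 0 -0.9 0 0 0 0" --pt "0 0 -0.9 0 0 0 0" --pt "0 0 -0.5 0 0 -0.95 0" --pt "0 0 0 0 0 -0.95 0" --pt "0 0 0 0 0 -0.95 0" --pt "0 0 0 0 0 -0.97 0" --pt "0 0 0 0 0 0 0" --pt "0 0 0 0 0 0 0"

```text
time_s: 33.3
tcp_pos: [0.5675, 0.261, 0.234]
tcp_rot: [0.647, 0.762, -0.0, 0.0]
force: [0.1, -0.5, -2.5]
opening: 0.6
grip_force: 63.3
```

Run:
```python
from h import *
todo([.5222,-.1968,.23],(.986,.164));o=robot.get_obs();print(o["time_s"],o["force"],o["opening"])
im=robot.get_image("wrist");cv2.imwrite("pics/w6.png",im)
for f in("w2","w3","w6"):
    g=cv2.cvtColor(cv2.imread(f"pics/{f}.png"),cv2.COLOR_BGR2GRAY)
    m=(g[262:310,286:340]<76).astype(np.uint8);n,l,s,c=cv2.connectedComponentsWithStats(m);k=1+np.argmax(s[1:,4]);print(f,s[k][:2]+[286,262],s[k][2:])
    print(g[260:306:2,312].tolist())
```

```text
P [0.5675 0.261  0.234 ] units [-17.77  -4.76   0.17]
turn units of 6deg [ 0.002  0.004 -0.018]
33.3 [ 0.0612814 -0.4855176 -2.5276885] 0.6002668158682984
w2 [296 276] [ 33  25 598]
[97, 96, 97, 96, 96, 94, 95, 137, 135, 141, 64, 60, 62, 61, 62, 60, 61, 62, 63, 65, 63, 147, 142]
w3 [297 272] [ 31  24 545]
[100, 100, 99, 97, 111, 131, 131, 134, 71, 63, 62, 65, 64, 64, 64, 65, 65, 67, 138, 151, 151, 151, 148]
w6 [297 274] [ 31  24 568]
[96, 97, 97, 99, 93, 132, 131, 132, 142, 64, 64, 65, 63, 66, 62, 64, 64, 66, 69, 140, 154, 150, 150]
```

play_rows --pt "-0.5 -0.134 0 0 0 -0.02 0" --pt "-0.95 -0.254 0 0 0 0 0" --pt "-0.95 -0.254 0 0 0 0 0" --pt "-0.95 -0.254 0 0 0 0 0" --pt "-0.95 -0.254 0 0 0 0 0" --pt "-0.95 -0.254 0 0 0 0 0" --pt "-0.95 -0.254 0 0 0 0 0" --pt "-0.95 -0.254 0 0 0 0 0" --pt "-0.95 -0.254 0 0 0 0 0" --pt "-0.95 -0.254 0 0 0 0 0" --pt "-0.95 -0.254 0 0 0 0 0" --pt "-0.95 -0.254 0 0 0 0 0" --pt "-0.95 -0.254 0 0 0 0 0" --pt "-0.95 -0.254 0 0 0 0 0" --pt "-0.95 -0.254 0 0 0 0 0" --pt "-0.95 -0.254 0 0 0 0 0" --pt "-0.95 -0.254 0 0 0 0 0" --pt "-0.95 -0.254 0 0 0 0 0" --pt "-0.95 -0.254 0 0 0 0 0" --pt "-0.19 -0.05 0 0 0 0 0"

```text
time_s: 35.35
tcp_pos: [0.5233, -0.2002, 0.2337]
tcp_rot: [0.647, 0.763, -0.001, 0.0]
force: [-0.6, 0.5, -2.9]
opening: 0.598
grip_force: 63.3
```

play_rows --pt "0 0 0.2 0 0 0 0" --pt "0 0 0.5 0 0 0 0" --pt "0 0 0.5 0 0 0 0" --pt "0 0 0.3 0 0 0 0" --pt "0 0 0.2 0 0 0 0" --pt "0 0 0 0 0 0 0" --pt "0 0 0 0 0 0 0" --pt "0 0 0 0 0 0 0"

```text
time_s: 36.15
tcp_pos: [0.5248, -0.1974, 0.1916]
tcp_rot: [0.645, 0.764, -0.0, 0.001]
force: [0.3, -0.6, -2.5]
opening: 0.603
grip_force: 63.3
```

Run:
```python
from h import *
todo([.5226,-.1974,.175],(.986,.164))
```

```text
P [ 0.5248 -0.1974  0.1916] units [ 0.02 -0.09  0.66]
turn units of 6deg [0.004 0.01  0.026]
```

play_rows --pt "0.01 -0.085 0 0 0 0.02 0" --pt "0 0 0.1 0 0 0 0" --pt "0 0 0.1 0 0 0 0" --pt "0 0 0.1 0 0 0 0" --pt "0 0 0.1 0 0 0 0" --pt "0 0 0.1 0 0 0 0" --pt "0 0 0.1 0 0 0 0" --pt "0 0 0.1 0 0 0 0" --pt "0 0 0 0 0 0 0" --pt "0 0 0 0 0 0 0" --pt "0 0 0 0 0 0 0"

```text
time_s: 37.25
tcp_pos: [0.5223, -0.1975, 0.1737]
tcp_rot: [0.646, 0.763, -0.0, 0.0]
force: [1.0, 0.1, -2.9]
opening: 0.604
grip_force: 63.3
```

play_rows --pt "0 0 0.1 0 0 0 0" --pt "0 0 0.1 0 0 0 0" --pt "0 0 0.1 0 0 0 0" --pt "0 0 0 0 0 0 0" --pt "0 0 0 0 0 0 0" --pt "0 0 0 0 0 0 0"

```text
time_s: 37.85
tcp_pos: [0.5223, -0.1975, 0.1661]
tcp_rot: [0.646, 0.763, -0.0, 0.0]
force: [0.1, 0.5, -3.4]
opening: 0.603
grip_force: 63.3
```

play_rows --pt "0 0 0.2 0 0 0 0" --pt "0 0 0.15 0 0 0 0" --pt "0 0 0.1 0 0 0 0" --pt "0 0 0.1 0 0 0 0" --pt "0 0 0.1 0 0 0 0" --pt "0 0 0 0 0 0 0" --pt "0 0 0 0 0 0 0" --pt "0 0 0 0 0 0 0"

```text
time_s: 38.65
tcp_pos: [0.5223, -0.1976, 0.15]
tcp_rot: [0.646, 0.763, -0.0, 0.0]
force: [0.2, 0.2, -3.6]
opening: 0.608
grip_force: 63.3
```

play_rows --pt "0 0 0.1 0 0 0 0" --pt "0 0 0.1 0 0 0 0" --pt "0 0 0 0 0 0 0" --pt "0 0 0 0 0 0 0" --pt "0 0 0 0 0 0 0"

```text
time_s: 39.15
tcp_pos: [0.5222, -0.1975, 0.1449]
tcp_rot: [0.646, 0.763, -0.0, 0.0]
force: [-0.6, 0.0, -2.2]
opening: 0.601
grip_force: 63.4
```

Contact has begun, so I'll ease down a little more, release and retreat.

play_rows --pt "0 0 0.1 0 0 0 0" --pt "0 0 0.1 0 0 0 0" --pt "0 0 0 0 0 0 0" --pt "0 0 0 0 0 0 0" --pt "0 0 0 0 0 0 0.7" --pt "0 0 0 0 0 0 0.8" --pt "0 0 0 0 0 0 0.9" --pt "0 0 0 0 0 0 0.9" --pt "0 0 -0.2 0 0 0 0.9" --pt "0 0 -0.5 0 0 0 0.9" --pt "0 0 -1 0 0 0 0.9" --pt "0 0 -1 0 0 0 0.9" --pt "0 0 -1 0 0 0 0.9" --pt "0 0 -0.8 0 0 0 0.9" --pt "0 0 0 0 0 0 1" --pt "0 0 0 0 0 0 1" --pt "0 0 0 0 0 0 1" --pt "0 0 0 0 0 0 1"

```text
time_s: 40.95
tcp_pos: [0.5216, -0.1972, 0.2512]
tcp_rot: [0.646, 0.763, -0.001, -0.001]
force: [-0.4, 0.4, 0.4]
opening: 1.0
grip_force: 0.0
```

Run:
```python
from h import *
s=robot.get_image("scene");cv2.imwrite("pics/s4.png",s);w=robot.get_image("wrist");cv2.imwrite("pics/w7.png",w);print(robot.get_obs()["time_s"],robot.get_obs()["force"])
for u in(243,245,247,249,251,252,253,255): print(u,[(r,*s[r,u].tolist()) for r in range(167,179)])
# other things moved?
t=cv2.absdiff(s,cv2.imread("pics/scene0.png")).max(2);m=(cv2.GaussianBlur(t,(3,3),0)>45).astype(np.uint8);n,l,st,c=cv2.connectedComponentsWithStats(m)
print([(st[k].tolist()) for k in range(1,n) if st[k][4]>12])
```

```text
41.05 [-0.24822137 -0.00359568 -0.3452233 ]
243 [(167, 188, 196, 196), (168, 194, 199, 200), (169, 192, 200, 197), (170, 183, 191, 187), (171, 182, 190, 187), (172, 48, 42, 39), (173, 41, 38, 38), (174, 41, 40, 40), (175, 92, 94, 95), (176, 119, 124, 127), (177, 116, 121, 124), (178, 117, 121, 123)]
245 [(167, 192, 204, 202), (168, 90, 113, 125), (169, 95, 109, 116), (170, 94, 122, 131), (171, 32, 75, 97), (172, 28, 63, 79), (173, 42, 44, 46), (174, 34, 31, 31), (175, 89, 91, 89), (176, 186, 194, 193), (177, 129, 136, 137), (178, 199, 206, 205)]
247 [(167, 93, 91, 91), (168, 74, 79, 80), (169, 74, 70, 70), (170, 75, 79, 84), (171, 40, 90, 114), (172, 30, 64, 79), (173, 35, 65, 77), (174, 40, 45, 47), (175, 71, 70, 71), (176, 126, 129, 133), (177, 56, 51, 52), (178, 50, 52, 49)]
249 [(167, 82, 81, 81), (168, 81, 81, 80), (169, 82, 77, 75), (170, 81, 85, 83), (171, 48, 93, 112), (172, 29, 64, 81), (173, 30, 62, 79), (174, 38, 54, 59), (175, 54, 52, 50), (176, 78, 76, 74), (177, 82, 80, 80), (178, 75, 75, 74)]
251 [(167, 81, 79, 79), (168, 52, 55, 56), (169, 84, 80, 81), (170, 80, 77, 7
[... 656 characters left out ...]
 58, 58), (169, 80, 77, 75), (170, 55, 52, 51), (171, 47, 65, 73), (172, 38, 86, 105), (173, 34, 66, 81), (174, 26, 65, 81), (175, 35, 64, 80), (176, 51, 54, 57), (177, 64, 61, 62), (178, 79, 76, 76)]
[[154, 0, 65, 129, 3719], [315, 0, 11, 7, 50], [365, 0, 41, 69, 1039], [505, 0, 104, 123, 4409], [309, 18, 8, 4, 20], [311, 38, 12, 19, 121], [368, 40, 6, 5, 13], [374, 51, 4, 5, 13], [367, 77, 167, 91, 4525], [270, 104, 171, 100, 5064], [211, 138, 6, 10, 46], [207, 152, 25, 20, 291], [536, 156, 12, 12, 90], [233, 163, 14, 13, 82], [502, 166, 18, 11, 104], [259, 168, 6, 5, 18], [203, 171, 28, 18, 138], [238, 183, 20, 13, 179], [326, 216, 12, 7, 34], [348, 228, 12, 6, 32], [372, 240, 12, 6, 32]]
```

The final numeric check puts the pointer at about 87 mm, inside the tab's 83 to 97 mm. The scene differences are only the three removed rings, the loaded scale, and the arm with its shadow. I'm handing in.

```bash
python3 -c "
from station import robot
print(robot.finish_job())"
```

```text
the job is handed in; nothing more can be done
None
```

I slipped three ring weights over the spindle and handed the job in at about 41 s; the pointer rests inside the brass tab, by camera measurement about 3 mm below its mid height. The fourth weight is still on the rack, and I saw no sign that anything else on the bench had moved.

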